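# Put the salt away in the push-to-open drawer

### The job

Put the salt shaker away in the wooden box's push-to-open drawer: first stand the pepper mill somewhere else on the table, upright and out of the drawer's way, then press the drawer front in so that it springs open, and stand the shaker upright inside. Press the drawer shut again until it latches and stays closed, flush with the box's sides. Do not tip the shaker or the mill over, and leave the other things on the table where they are.

Things in the scene. Friction and masses are not known exactly. Their poses are not given: they have to be found in the camera images.
- box: Pale wooden box with one handle-less drawer, fixed: 160 deep (x), 180 wide (y), 155 high. Origin: centre of its underside; x points from the drawer front to the back (the drawer slides out along -x), z up. The front fills the space between the 12 mm side panels, to the box's full height. The top board begins 10 behind the front's back, so fingers pushing the front in do not meet it.
- drawer (a joint): Drawer travel (m): 0 latched and flush, about 0.095 fully out, -0.010 pressed to its stop. Pressing the latched front 8 to 10 mm in (to the stop) and letting go frees it: a 3 N spring drives it out in 1 s; back off 0.11 m at once. Pushing it from fully out to the stop, 10 mm beyond flush, and letting go latches it at flush. Pushing takes 4 to 12 N before the stop; end slowly (0.05 m/s).
- front (a point): Point on the drawer front's outer face, on its centre line, 110 above the table; moves with the drawer; axes as the box (the robot pushes towards +x). The front is plain and flat, 153 wide, 14 thick, from 4 to 153 above the table.
- tray (a point): Point on the drawer's inner floor, 34 above the table; moves with the drawer; axes as the box. The floor runs 63 before this point (towards the front), 58 behind it and 67 to each side; side and back walls rise 36. Fully out, it is open above from 42 before to 41 behind this point: set things down near it. Inside it is 99 high, enough for the upright shaker.
- salt_shaker: The salt shaker to put away: clear glass with a grey domed metal cap, round, 44 diameter up to 74 high, cap 34 diameter, 90 high in all, about 0.1 kg. Origin: centre of its underside; z up its axis.
- pepper_mill: Turned wooden pepper mill, round, foot 58 diameter, 170 high, 0.18 kg; starts standing close before the drawer front, in its way. Its round head, 49 diameter, is 123 to 159 above the foot (widest at 141, good to grip), a 12 mm nut above it. Origin: centre of its underside; z up. The table within 20 mm of x 0.44, y -0.13 m is always free to stand it on, clear of the drawer.
- spice_jar: Bystander: glass spice jar with a red cap, 45 diameter, 106 high. Origin: centre of its underside. It and the salt shaker may stand in each other's area.
- jam_jar: Bystander: pink jam jar with a pale lid, 72 diameter, 102 high. Origin: centre of its underside.
- honey_jar: Bystander: honey jar with a grey lid, 71 diameter, 110 high. Origin: centre of its underside.
- apple: Bystander: red apple, 77 diameter, 73 high. Origin: centre of its underside.
There are look-alikes about, which are no part of the job. What is shaped like the salt_shaker but yellow is not meant. Of the things that look like the pepper_mill, take the one that is farthest to the robot's right at the start.

How it is judged (in metres and radians):
On the way, in this order (a step that is already met when the one before it is completed fails the run):
1. the latch is tripped and the drawer has sprung out (value of joint drawer above 0.08 m), for 0.2 s.
2. the salt shaker stands upright on the floor of the open drawer, let go (value of joint drawer above 0.06 m and contact force between the fingers and salt_shaker below 0.05 N and x of salt_shaker in the frame of tray between -0.046 and 0.041 m and y of salt_shaker in the frame of tray between -0.05 and 0.05 m and z of salt_shaker in the frame of tray between -0.006 and 0.008 m and angle between salt_shaker's own z axis and vertical below 0.15 rad), for 0.2 s.
At the end, for the whole second after the job is handed in: The drawer is latched, its front flush with the box's sides within 3 mm and at rest; the salt shaker stands upright (within 0.15 rad) on the drawer's floor; the pepper mill stands upright (within 0.12 rad) on the table top; both at rest (value of joint drawer between -0.003 and 0.003 m and velocity of joint drawer between -0.01 and 0.01 m/s and x of salt_shaker in the frame of tray between -0.046 and 0.041 m and y of salt_shaker in the frame of tray between -0.05 and 0.05 m and z of salt_shaker in the frame of tray between -0.006 and 0.008 m and angle between salt_shaker's own z axis and vertical below 0.15 rad and linear speed of each of salt_shaker, pepper_mill below 0.02 m/s and angle between pepper_mill's own z axis and vertical below 0.12 rad and height (world z) of pepper_mill between -0.008 and 0.008 m); the robot touches nothing.
It fails at once if the drawer comes out (more than 30 mm) while the mill still stands in its path (value of joint drawer above 0.03 m and x of pepper_mill in the frame of box between -0.195 and -0.05 m and y of pepper_mill in the frame of box between -0.095 and 0.095 m and height (world z) of pepper_mill below 0.14 m).
It fails at once if the pepper mill or the salt shaker is tipped over (leans more than 0.9 rad) (angle between any of pepper_mill, salt_shaker's own z axis and vertical above 0.9 rad).
It fails at once if a bystander (spice jar, jam jar, honey jar, apple) is moved more than 40 mm (distance of any of spice_jar, jam_jar, honey_jar, apple from where it was at the start of the episode above 0.04 m).
It also fails if it takes over 72 s, if anything falls off the work surface, if the arm or the gripper's body presses on something with over 40 N, if the wrist force passes 120 N, or if a joint passes its speed limit or range.

### The arm

A 7-joint arm with a two-finger parallel gripper is mounted at the origin on the work surface; the furniture and walls round the work are solid. World frame = base frame: x ahead of the robot, y to its left, z up, the work surface at z = 0. Lengths are in m, angles in degrees, forces in N, time in s.
With the tool pointing down it reaches from about 0.425 to 0.925 m from the base axis. Payload 6.8 kg.
Tool frame: the origin (TCP) lies on the centre line of the jaws, within the pads' length; the fingertips stand 11 mm ahead of it and the grasp point (between the pads) lies 8 mm behind it; z points along the fingers, y is the line along which they close (so a half turn about z gives the same grasp; the last joint's range is limited). The gripper opens to 88 mm and grips with 3 to 60 N. Pads are 20 mm wide; open, the fingers measure 115 mm over their backs; the gripper's body (75 mm by 178 mm) begins 61 mm behind the grasp point.
Start: joints at [60.9, 27.33, 1.283, 89.118, -0.659, 63.558, -4.761], TCP at [0.263, -0.622, 0.203] pointing down, gripper open.
Joint ranges: [-169.35, 169.35], [-19.33, 120.38], [-80.79, 83.38], [13.8, 139.57], [-78.32, 258.32], [9.67, 109.79], [-169.56, 169.56]. Speed limits (degrees/s): [136.94, 136.94, 180, 180, 180, 180, 180].

### API

Orientations are given as [roll, pitch, yaw] about the fixed x, y, z axes, in that order (R = Rz(yaw) Ry(pitch) Rx(roll)).
In Python, from workcell import env gives the robot as it stands.
- The arm moves only by the tool move_arm, never from a script. Its argument "series" is a list of rows, each a list of 6 numbers: the shift along the tool's x, y, z in m, then the turn, a rotation vector about the tool's x, y, z in rad. A call has 1 to 12 rows; each row is the pose to reach, as a shift and turn from the pose commanded when the call began, along the tool's axes at that moment; what a row does not reach only later rows make up. A row lasts 1/12 s, in which the tool goes at most 41.7 mm and 7.16 degrees, less where a joint would pass 70% of its speed; a pose out of reach is approached as far as the arm can. A call with a gripper value outside its range is refused whole. "grip" is the opening, from 0 (shut) to 1 (fully open), set as the call begins (left out, the last holds). The fingers move at their own pace and stop on an object; "grip_force" is the grip in N (left out, the last holds). Time passes only in rows, so rows that repeat a pose let the fingers close. It gives the time, the measured TCP pose, the force, the opening and the grip force at its end, in the units of the state.
- env.read_state(): the state, without advancing time (a new reading comes with each control period).
- env.grab_frame(name): name is "scene" or "top"; returns (picture, depth): 400x640x3 uint8, red, green, blue; 400x640 float32, m along the optical axis (not along the pixel's ray), 0 where there is no reading.
- env.camera_params(name): a dict with "fx", "fy", "cx", "cy" (pixels), "R" (3x3) and "t" (3): a world point X has camera coordinates R X + t. Camera axes: x right, y down, z forward; pixel columns grow to the right and rows downward; lengths in m; the calibration is good to about 2 mm. A picture is of the moment at which its call begins. camera_params takes no time and is no camera call.
- env.hand_in(): hands the job in; it is judged then, once.
The state is a dict: "t": time; "joint_pos": joint angles; "qvel": joint speeds; "joint_torque": joint torques, N m; "eef_pos": TCP position; "eef_rot": TCP orientation; "ft_force": force on the tool from outside, world axes, zero at the start; "wrist_torque": the same for the moment, N m; "finger_gap": opening from 0.0 (shut) to 1.0 (fully open); "grasp_force": force on a finger pad.
Only numpy, scipy, OpenCV 4.12 (cv2) and the standard library are available. Lean on these libraries where they do the work, as an engineer would, in place of code of your own. Each camera call takes 0.05 s, during which the arm holds its last target. There are 200 camera calls.

## Working session

There is one attempt and no reset: what is moved stays moved. The work goes in short steps, Python scripts to look and compute and a tool call to move; the robot and the scene stay as the last step left them, time stands still between calls to the robot, and variables do not carry over. Pictures are saved under pics/ and viewed, at most 12 in all, crops included, and the job is handed in when it is done.

Besides the shell and the picture viewer there is one more tool, called in YAML: its name, and indented under it one key for each argument. move_arm: Moves the arm, as the interface text tells. Its arguments: {"type":"object","properties":{"series":{"type":"array"},"grip":{"type":"number"},"grip_force":{"type":"number"}},"required":["series"]}

```bash
ls; mkdir -p pics
cat > h.py <<'E'
import numpy as np, cv2
from workcell import env
def snap(n,tag):
    p,d=env.grab_frame(n); cv2.imwrite(f'pics/{tag}.png',p[:,:,::-1]); np.save(f'pics/{tag}.npy',d); return p,d
def pt(n,d,u,v,r=1):
    c=env.camera_params(n); w=d[v-r:v+r+1,u-r:u+r+1]; z=np.median(w[w>0]) if (w>0).any() else 0
    x=np.array([(u-c['cx'])/c['fx']*z,(v-c['cy'])/c['fy']*z,z]); return np.array(c['R']).T@(x-np.array(c['t']))
def cloud(n,d):
    c=env.camera_params(n); v,u=np.mgrid[:d.shape[0],:d.shape[1]]
    x=np.stack([(u-c['cx'])/c['fx']*d,(v-c['cy'])/c['fy']*d,d],-1)-np.array(c['t']); return x@np.array(c['R'])
E
python3 - <<'E'
from h import *
a,_=snap('scene','s0'); b,_=snap('top','t0')
print(env.read_state())
for n in('scene','top'):print(env.camera_params(n))
E
```

```text
pics
{'t': 0.1, 'joint_pos': array([60.89955466, 27.37011832,  1.28030674, 89.17079433, -0.65839499,
       63.5567906 , -4.75982775]), 'qvel': array([ 0.02325075, -0.11381   , -0.0581049 , -0.06402866, -0.10246447,
       -0.0481182 ,  0.01817569]), 'joint_torque': array([ 5.81595901e-03, -5.84087312e+01,  1.54072903e+00, -2.73309785e+01,
       -5.41199686e-02,  1.31164229e-02,  5.81619429e-05]), 'eef_pos': array([ 0.26250085, -0.62126479,  0.20240368]), 'eef_rot': array([-1.79909918e+02,  7.01894570e-03,  2.29094705e+01]), 'ft_force': array([-0.86571203, -0.67358613, -0.03434752]), 'wrist_torque': array([0.0085645 , 0.02251112, 0.04502339]), 'grasp_force': 0.0, 'finger_gap': 0.9968722712825273}
{'fx': 421.3768233241146, 'fy': 421.3768233241146, 'cx': 318.9923216797001, 'cy': 196.70259978924588, 'R': array([[-0.52183299, -0.85298887, -0.01001573],
       [-0.70219243,  0.4361878 , -0.56273083],
       [ 0.48437188, -0.28661855, -0.82657952]]), 't': array([0.27485495, 0.36359343, 1.04855173])}
{'fx': 417.3518709032141, 'fy': 417.3518709032141, 'cx': 323.3046692905722, 'cy': 201.5128339839807, 'R': array([[ 0.02938084, -0.99956412, -0.00288805],
       [-0.99011153, -0.02870625, -0.13731392],
       [ 0.13717116,  0.00689389, -0.99052337]]), 't': array([0.02652795, 0.4706868 , 1.30318305])}
```

View pics/s0.png

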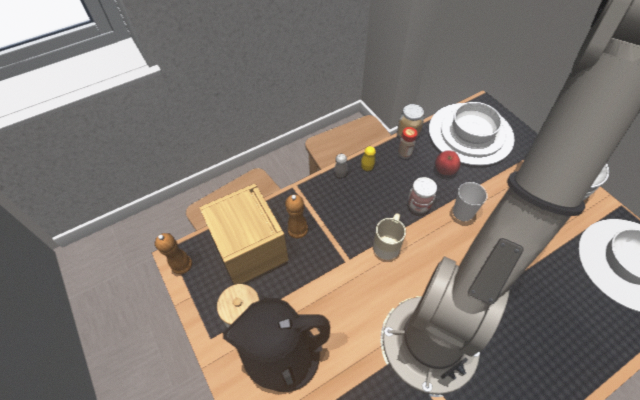

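View pics/t0.png

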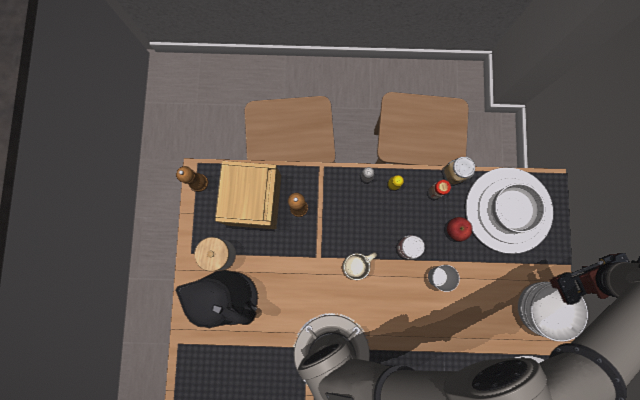

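The top view (up = +x, right = −y) shows the box at about (247,195) with its front facing right. The target mill's head is at (298,201), the salt shaker's cap at (368,174) and the yellow look-alike at (397,182). The red-capped jar is at (443,187), the jam jar at (411,246), the honey jar at (461,167) and the apple at (459,229). In the scene view the mill's head is at (294,202), the shaker's cap at (341,159) and the box at (245,235).

Run:
```python
from h import *
a=cv2.imread('pics/t0.png');b=cv2.imread('pics/s0.png')
A=cv2.resize(a[155:255,200:400],None,fx=4,fy=4,interpolation=2)[:300*2]
B=cv2.resize(b[140:290,190:390],None,fx=4,fy=4,interpolation=2)
cv2.imwrite('pics/t0c.png',A);cv2.imwrite('pics/s0c.png',B)
d=np.load('pics/t0.npy');e=np.load('pics/s0.npy')
for n,u,v in [('millhead',298,201),('cap',368,174),('yel',397,182),('cup',357,266),('jam',411,246),('boxTop',240,200),('boxfront',273,200)]:print(n,pt('top',d,u,v).round(3))
for n,u,v in [('millhead',294,202),('cap',341,159),('boxTop',240,230)]:print(n,pt('scene',e,u,v).round(3))
C=cloud('top',d); S=cloud('scene',e)
for nm,P in(('top',C),('scene',S)):
  Q=P[(P[...,2]>.13)&(P[...,2]<.165)&(P[...,0]>.3)&(P[...,0]<.9)&(P[...,1]>.1)&(P[...,1]<.5)]
  r=cv2.minAreaRect(Q[:,:2].astype(np.float32)*1000); print(nm,len(Q),r,np.median(Q[:,2]),cv2.boxPoints(r).round(0).tolist())
  for lo,hi in ((.11,.16),(.075,.1)):
    pass
  # clusters: mill head, shaker body
  g,t=pt('top',d,298,201),pt('top',d,368,174)
  for c,lo,hi in((g,.12,.165),(t,.05,.1)):
    m=(abs(P[...,0]-c[0])<.045)&(abs(P[...,1]-c[1])<.035)&(P[...,2]>lo)&(P[...,2]<hi);q=P[m]
    print(nm,len(q),q.min(0).round(3),q.max(0).round(3),q.mean(0).round(3))
```

```text
millhead [0.452 0.113 0.158]
cap [ 0.552 -0.096  0.085]
yel [ 0.529 -0.186  0.087]
cup [ 0.269 -0.073  0.009]
jam [ 0.334 -0.226  0.101]
boxTop [0.45  0.281 0.158]
boxfront [0.455 0.187 0.143]
millhead [0.448 0.123 0.158]
cap [ 0.551 -0.094  0.087]
boxTop [0.447 0.279 0.156]
top 3850 ((484.8258056640625, 285.3453369140625), (270.4039611816406, 316.29669189453125), 26.25996971130371) 0.15511570479593884 [[294.0, 367.0], [434.0, 84.0], [676.0, 203.0], [536.0, 487.0]]
top 219 [0.431 0.096 0.121] [0.477 0.143 0.165] [0.453 0.118 0.151]
top 120 [ 0.543 -0.115  0.05 ] [ 0.576 -0.08   0.092] [ 0.557 -0.096  0.079]
scene 4627 ((484.3727111816406, 285.2684020996094), (264.2626953125, 315.9349670410156), 25.90093994140625) 0.15509430462036067 [[297.0, 370.0], [435.0, 85.0], [672.0, 201.0], [534.0, 485.0]]
scene 284 [0.431 0.096 0.12 ] [0.477 0.144 0.164] [0.448 0.124 0.147]
scene 147 [ 0.542 -0.114  0.05 ] [ 0.579 -0.08   0.092] [ 0.555 -0.094  0.075]
```

View pics/t0c.png

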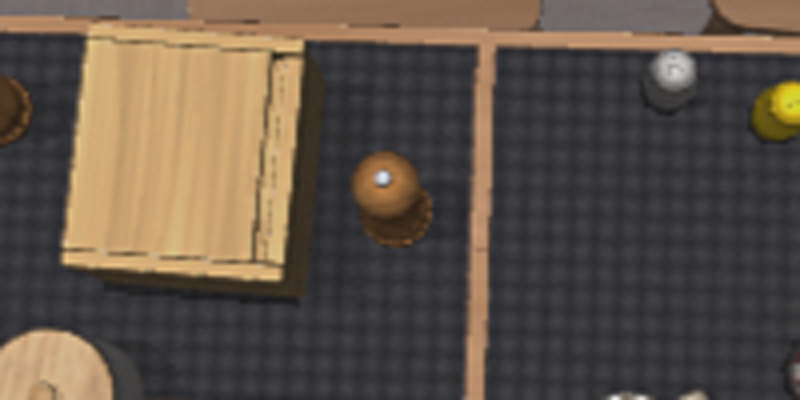

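View pics/s0c.png

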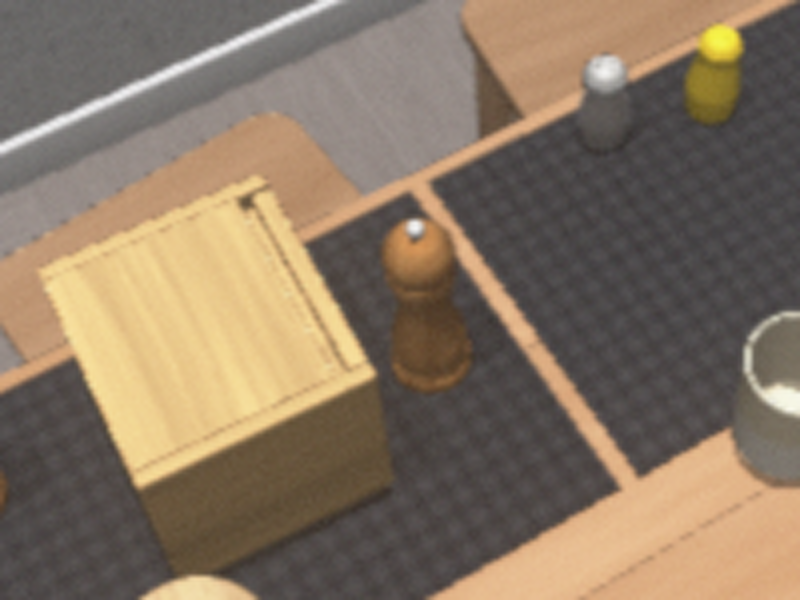

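Crops: in the top crop the box's top corners are at (62,265), (90,28), (304,42) and (283,278), and the mill's nut is at (383,178). In the scene crop the mill stands just in front of the front, with its nut at (416,228), and the shaker's cap is at (605,75).

Run:
```python
from h import *
d=np.load('pics/t0.npy');e=np.load('pics/s0.npy')
def ray(n,u,v,z):
    c=env.camera_params(n);R=np.array(c['R']);o=-R.T@c['t'];r=R.T@np.array([(u-c['cx'])/c['fx'],(v-c['cy'])/c['fy'],1]);return (o+r*(z-o[2])/r[2]).round(4)
for u,v in((62,265),(90,28),(304,42),(283,278)):print('top',ray('top',200+(u-1.5)/4,155+(v-1.5)/4,.155))
for u,v in((40,272),(265,182),(377,372),(137,485)):print('scene',ray('scene',190+(u-1.5)/4,140+(v-1.5)/4,.155))
print('nut',ray('top',200+381.5/4,155+176.5/4,.168),ray('scene',190+414.5/4,140+226.5/4,.168))
for n,D in(('top',d),('scene',e)):
  P=cloud(n,D)
  for c,lo,hi in(((.454,.12),.125,.158),((.558,-.097),.074,.095),((.558,-.097),.02,.07)):
    m=(abs(P[...,0]-c[0])<.04)&(abs(P[...,1]-c[1])<.035)&(P[...,2]>lo)&(P[...,2]<hi);q=P[m]
    print(n,lo,len(q),np.percentile(q,[1,50,99],axis=0).round(3).tolist())
  Q=P[(P[...,2]>.148)&(P[...,2]<.162)&(P[...,0]>.33)&(P[...,0]<.58)&(P[...,1]>.15)&(P[...,1]<.4)]
  r=cv2.minAreaRect(Q[:,:2].astype(np.float32)*1000); print(n,r,cv2.boxPoints(r).round().tolist())
# any tall things along the path
P=cloud('top',d); Q=P[(P[...,2]>.12)&(P[...,0]>.2)&(P[...,0]<.7)&(P[...,1]>-.45)&(P[...,1]<.15)];print(len(Q),Q.max(0))
```

```text
top [0.3873 0.35   0.155 ]
top [0.5627 0.3408 0.155 ]
top [0.5567 0.1827 0.155 ]
top [0.3825 0.19   0.155 ]
scene [0.564  0.3395 0.155 ]
scene [0.5513 0.1825 0.155 ]
scene [0.3831 0.1888 0.155 ]
scene [0.391  0.3485 0.155 ]
nut [0.4556 0.1198 0.168 ] [0.4569 0.1182 0.168 ]
top 0.125 177 [[0.431, 0.096, 0.135], [0.452, 0.119, 0.151], [0.477, 0.143, 0.158]]
top 0.074 94 [[0.544, -0.112, 0.076], [0.559, -0.096, 0.085], [0.576, -0.081, 0.091]]
top 0.02 62 [[0.54, -0.117, 0.021], [0.547, -0.093, 0.044], [0.572, -0.078, 0.065]]
top ((473.43829345703125, 266.4012756347656), (161.44485473632812, 180.63577270507812), 87.40409851074219) [[380.0, 190.0], [560.0, 182.0], [567.0, 343.0], [387.0, 351.0]]
scene 0.125 217 [[0.433, 0.099, 0.126], [0.446, 0.126, 0.15], [0.476, 0.144, 0.158]]
scene 0.074 88 [[0.545, -0.112, 0.075], [0.557, -0.095, 0.085], [0.575, -0.082, 0.092]]
scene 0.02 137 [[0.541, -0.113, 0.022], [0.548, -0.089, 0.046], [0.57, -0.078, 0.069]]
scene ((475.34759521484375, 266.09173583984375), (160.03578186035156, 184.4971466064453), 87.20393371582031) [[379.0, 191.0], [564.0, 182.0], [571.0, 342.0], [387.0, 351.0]]
1648 [0.47709897 0.14340887 1.35554173]
```

move_arm:
  series:
    - [0,0,-0.04,0,0,0]
    - [0,0,-0.08,0,0,0]
    - [0,0,-0.1,0,0,0]
    - [0,0,-0.1,0,0,0]
  grip: 1

```text
t: 0.43
eef_pos: [0.2637, -0.6241, 0.3091]
eef_rot: [179.5, -0.0, 22.9]
ft_force: [-1.2, -1.0, -0.1]
finger_gap: 1.0
grasp_force: 0.0
```

move_arm:
  series:
    - [0.029,-0.025,0,0,0,-0.1]
    - [0.058,-0.05,0,0,0,-0.2]
    - [0.087,-0.075,0,0,0,-0.3]
    - [0.116,-0.1,0,0,0,-0.4]
    - [0.145,-0.124,0,0,0,-0.5]
    - [0.174,-0.149,0,0,0,-0.6]
    - [0.2,-0.174,0,0,0,-0.7]
    - [0.23,-0.199,0,0,0,-0.8]
    - [0.26,-0.224,0,0,0,-0.9]
    - [0.29,-0.249,0,0,0,-1.0]
    - [0.317,-0.272,0,0,0,-1.1]
    - [0.317,-0.272,0,0,0,-1.127]

```text
t: 1.43
eef_pos: [0.4519, -0.2396, 0.3025]
eef_rot: [180.0, -0.2, 88.4]
ft_force: [-1.0, 0.6, 0.8]
finger_gap: 1.0
grasp_force: 0.0
```

move_arm:
  series:
    - [0.03,0,0,0,0,0]
    - [0.065,-0.002,0,0,0,0]
    - [0.105,-0.003,0,0,0,0]
    - [0.145,-0.004,0,0,0,0]
    - [0.185,-0.005,0,0,0,0]
    - [0.225,-0.006,0,0,0,0]
    - [0.265,-0.008,0,0,0,0]
    - [0.3,-0.009,0,0,0,0]
    - [0.33,-0.01,0,0,0,0]
    - [0.352,-0.01,0,0,0,0]
    - [0.352,-0.01,0,0,0,0]
    - [0.352,-0.01,0,0,0,0]

```text
t: 2.43
eef_pos: [0.4537, 0.1051, 0.3023]
eef_rot: [-179.9, 0.0, 87.7]
ft_force: [-0.7, -1.4, -0.2]
finger_gap: 1.001
grasp_force: 0.0
```

Run:
```python
from h import *
for i in range(3): s=env.grab_frame('top')
s=env.read_state();print(s['eef_pos'],s['eef_rot'],s['ft_force'],s['joint_pos'])
```

```text
[0.45422046 0.10268501 0.30262302] [-1.79936580e+02  3.85386814e-02  8.73566448e+01] [ 0.47977984 -0.3001907   0.08608724] [ 16.89870807   5.0789728  -39.17632071 106.82946644   3.43550926
  69.33707303 -26.02834563]
```

move_arm:
  series:
    - [0.017,0.0,0.02,0,0,0]
    - [0.017,0,0.04,0,0,0]
    - [0.017,0,0.065,0,0,0]
    - [0.017,0,0.09,0,0,0]
    - [0.017,0,0.115,0,0,0]
    - [0.017,0,0.135,0,0,0]
    - [0.017,0,0.15,0,0,0]
    - [0.017,0,0.16,0,0,0]
    - [0.017,0,0.17,0,0,0]
    - [0.017,0,0.17,0,0,0]
    - [0.017,0,0.17,0,0,0]

```text
t: 3.5
eef_pos: [0.4553, 0.1209, 0.1333]
eef_rot: [-180.0, 0.0, 87.4]
ft_force: [-0.3, 0.6, -0.2]
finger_gap: 1.001
grasp_force: 0.0
```

move_arm:
  series:
    - [0,0,0,0,0,0]
    - [0,0,0,0,0,0]
    - [0,0,0,0,0,0]
    - [0,0,0,0,0,0]
    - [0,0,0,0,0,0]
    - [0,0,0,0,0,0]
    - [0,0,0,0,0,0]
    - [0,0,0,0,0,0]
  grip: 0
  grip_force: 15

```text
t: 4.17
eef_pos: [0.4552, 0.1212, 0.1333]
eef_rot: [180.0, 0.0, 87.5]
ft_force: [-0.1, -0.0, 0.1]
finger_gap: 0.435
grasp_force: 0.0
```

move_arm:
  series:
    - [0,0,0,0,0,0]
    - [0,0,0,0,0,0]
    - [0,0,0,0,0,0]
    - [0,0,0,0,0,0]

```text
t: 4.5
eef_pos: [0.4553, 0.1213, 0.1334]
eef_rot: [180.0, -0.0, 87.5]
ft_force: [-0.4, -1.1, 2.1]
finger_gap: 0.37
grasp_force: 12.5
```

Run:
```python
from h import *
a,d=snap('scene','s1');b,e=snap('top','t1')
A=cv2.resize(a[150:270,210:380,::-1],None,fx=2.35*2,fy=2.35*2,interpolation=2)
cv2.imwrite('pics/s1c.png',A)
s=env.read_state();print(s['finger_gap'],s['grasp_force'])
for n,D in(('top',e),('scene',d)):
  P=cloud(n,D)
  for lo,hi in((.01,.05),(.05,.09),(.09,.12)):
    m=(abs(P[...,0]-.455)<.06)&(abs(P[...,1]-.115)<.05)&(P[...,2]>lo)&(P[...,2]<hi);q=P[m]
    if len(q):print(n,lo,len(q),np.percentile(q,[2,50,98],axis=0).round(3).tolist())
```

```text
0.3696408208854104 12.595299586055262
scene 0.01 163 [[0.427, 0.097, 0.011], [0.433, 0.131, 0.029], [0.465, 0.147, 0.049]]
scene 0.05 164 [[0.429, 0.101, 0.05], [0.438, 0.128, 0.066], [0.461, 0.143, 0.088]]
scene 0.09 59 [[0.43, 0.108, 0.09], [0.438, 0.129, 0.108], [0.46, 0.143, 0.119]]
```

View pics/s1c.png

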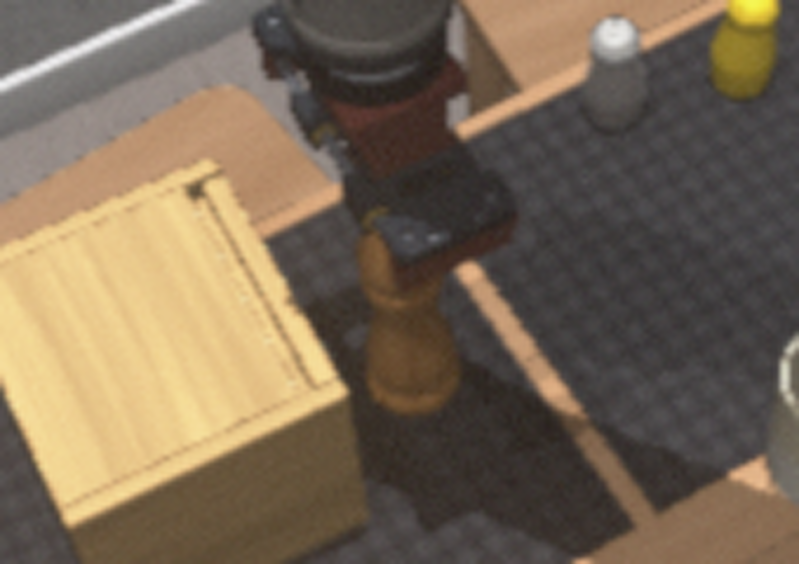

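The mill stands upright between the fingers (foot at about (413,395) in the crop) and nothing else has been disturbed. I'll lift it.

move_arm:
  series:
    - [0,0,-0.01,0,0,0]
    - [0,0,-0.02,0,0,0]
    - [0,0,-0.035,0,0,0]
    - [0,0,-0.045,0,0,0]
    - [0,0,-0.05,0,0,0]
    - [0,0,-0.05,0,0,0]

```text
t: 5.1
eef_pos: [0.456, 0.1215, 0.1848]
eef_rot: [179.8, -0.0, 87.5]
ft_force: [-0.3, -0.8, 0.1]
finger_gap: 0.007
grasp_force: 0.0
```

move_arm:
  series:
    - [-0.01,0,0,0,0,0]
    - [-0.03,0,0,0,0,0]
    - [-0.06,-0.001,0,0,0,0]
    - [-0.09,-0.001,0,0,0,0]
    - [-0.12,-0.002,0,0,0,0]
    - [-0.15,-0.002,0,0,0,0]
    - [-0.18,-0.003,0,0,0,0]
    - [-0.21,-0.004,0,0,0,0]
    - [-0.235,-0.004,0,0,0,0]
    - [-0.25,-0.004,0,0,0,0]
    - [-0.252,-0.004,0,0,0,0]
    - [-0.252,-0.004,0,0,0,0]

```text
t: 6.1
eef_pos: [0.4391, -0.1312, 0.1826]
eef_rot: [-179.9, -0.0, 87.3]
ft_force: [0.2, 0.8, -0.2]
finger_gap: 0.004
grasp_force: 0.0
```

Run:
```python
from h import *
a,d=snap('scene','s2');b,e=snap('top','t2')
s=env.read_state();print(s['eef_pos'],s['eef_rot'],s['finger_gap'],s['ft_force'])
for n,D in(('top',e),('scene',d)):
  P=cloud(n,D)
  for lo,hi in((.012,.05),(.05,.09),(.09,.13),(.13,.17)):
    m=(abs(P[...,0]-.44)<.06)&(abs(P[...,1]+.13)<.06)&(P[...,2]>lo)&(P[...,2]<hi);q=P[m]
    if len(q):print(n,lo,len(q),np.percentile(q,[2,50,98],axis=0).round(3).tolist())
```

```text
[ 0.43976659 -0.12928667  0.18290815] [-1.79961383e+02 -3.53238419e-02  8.75427786e+01] 0.003475864800105076 [ 0.44737836  0.23362815 -0.001796  ]
```

Run:
```python
from h import *
a,d=snap('scene','s3');b,e=snap('top','t3')
A=cv2.resize(a[150:270,210:380,::-1],None,fx=2.35*2,fy=2.35*2,interpolation=2)
cv2.imwrite('pics/s3c.png',A)
for n,D in(('top',e),('scene',d)):
  P=cloud(n,D)
  for lo,hi in((.01,.05),(.05,.09),(.09,.123),(.125,.135),(.136,.146),(.147,.158),(.158,.18)):
    m=(abs(P[...,0]-.455)<.06)&(abs(P[...,1]-.115)<.05)&(P[...,2]>lo)&(P[...,2]<hi);q=P[m]
    if len(q):print(n,lo,len(q),np.percentile(q,[2,50,98],axis=0).round(3).tolist())
```

```text
top 0.01 72 [[0.423, 0.092, 0.01], [0.432, 0.113, 0.02], [0.485, 0.159, 0.049]]
top 0.05 56 [[0.428, 0.097, 0.051], [0.436, 0.112, 0.062], [0.456, 0.141, 0.079]]
top 0.09 6 [[0.433, 0.103, 0.119], [0.434, 0.113, 0.12], [0.439, 0.132, 0.122]]
top 0.125 2 [[0.432, 0.108, 0.127], [0.433, 0.112, 0.13], [0.434, 0.117, 0.133]]
top 0.136 41 [[0.433, 0.096, 0.137], [0.45, 0.113, 0.144], [0.479, 0.143, 0.146]]
top 0.147 129 [[0.435, 0.099, 0.147], [0.452, 0.119, 0.154], [0.476, 0.139, 0.158]]
top 0.158 47 [[0.444, 0.107, 0.158], [0.456, 0.119, 0.161], [0.469, 0.131, 0.173]]
scene 0.01 173 [[0.426, 0.097, 0.011], [0.434, 0.131, 0.029], [0.465, 0.147, 0.049]]
scene 0.05 167 [[0.43, 0.101, 0.051], [0.439, 0.128, 0.066], [0.461, 0.143, 0.089]]
scene 0.09 78 [[0.433, 0.1, 0.092], [0.438, 0.126, 0.114], [0.457, 0.143, 0.123]]
scene 0.125 24 [[0.433, 0.105, 0.125], [0.439, 0.13, 0.129], [0.455, 0.142, 0.135]]
scene 0.136 49 [[0.433, 0.104, 0.137], [0.439, 0.13, 0.142], [0.467, 0.143, 0.146]]
scene 0.147 135 [[0.436, 0.1, 0.147], [0.449, 0.126, 0.153], [0.476, 0.14, 0.158]]
scene 0.158 57 [[0.444, 0.107, 0.158], [0.455, 0.121, 0.16], [0.465, 0.134, 0.173]]
```

View pics/s3c.png

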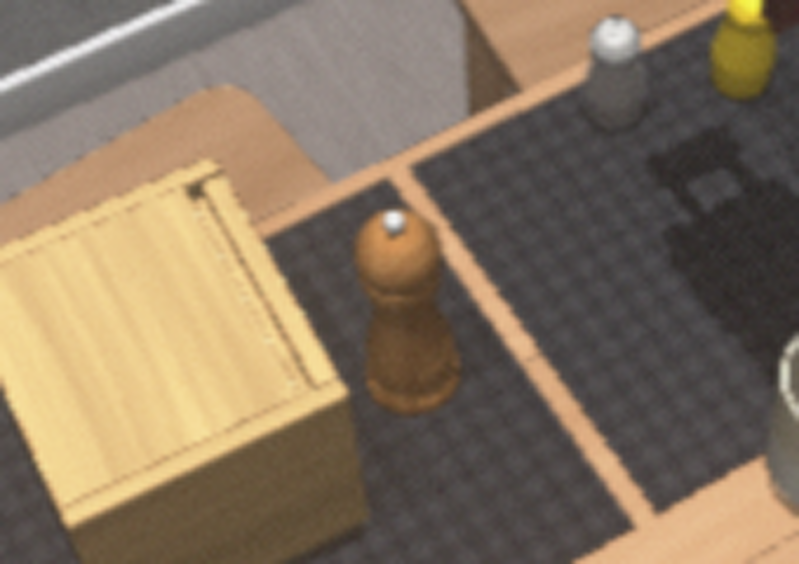

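The mill is still standing at its place, nut at (393,222) in the crop, so the grip slipped off. I'll check where the fingertips really are in the free view.

Run:
```python
from h import *
a=cv2.imread('pics/s3.png');b=cv2.imread('pics/t3.png');d=np.load('pics/s3.npy');e=np.load('pics/t3.npy')
def proj(n,X):
    c=env.camera_params(n);p=np.array(c['R'])@X+c['t'];return c['fx']*p[0]/p[2]+c['cx'],c['fy']*p[1]/p[2]+c['cy']
T=np.array([.4397,-.1293,.183]);print([proj(n,T+[0,0,dz]) for n in('scene','top') for dz in(0,-.011,.069)])
P=cloud('scene',d);m=(abs(P[...,0]-.44)<.1)&(abs(P[...,1]+.13)<.07)&(P[...,2]>.1)
for lo in np.arange(.1,.32,.01):
  q=P[m&(P[...,2]>=lo)&(P[...,2]<lo+.01)]
  if len(q)>2:print(round(lo,2),len(q),q.min(0).round(3)[:2],q.max(0).round(3)[:2])
x,y=map(int,proj('scene',T));A=cv2.resize(a[y-70:y+60,x-80:x+80],None,fx=4.6,fy=4.6,interpolation=2)
cv2.circle(A,(int(80*4.6),int(70*4.6)),4,(0,255,0),-1);cv2.imwrite('pics/s3g.png',A)
```

```text
[(np.float64(375.50159152834783), np.float64(158.3085497333242)), (np.float64(375.09743053963444), np.float64(160.86595696103717)), (np.float64(378.190542941113), np.float64(141.29368691871585)), (np.float64(382.7140267069677), np.float64(206.42989015025145)), (np.float64(382.18220971485033), np.float64(206.91369995301918)), (np.float64(386.2874789077484), np.float64(203.17901394643462))]
0.2 17 [ 0.43  -0.138] [ 0.448 -0.116]
0.21 22 [ 0.429 -0.137] [ 0.449 -0.117]
0.22 28 [ 0.429 -0.139] [ 0.448 -0.116]
0.23 24 [ 0.43  -0.134] [ 0.448 -0.116]
0.24 24 [ 0.428 -0.128] [ 0.453 -0.115]
0.25 11 [ 0.427 -0.138] [ 0.434 -0.116]
0.26 3 [ 0.425 -0.118] [ 0.431 -0.116]
0.28 65 [ 0.357 -0.154] [ 0.52  -0.092]
0.29 166 [ 0.356 -0.156] [ 0.522 -0.092]
0.3 225 [ 0.353 -0.155] [ 0.523 -0.092]
0.31 117 [ 0.349 -0.158] [ 0.529 -0.091]
```

View pics/s3g.png

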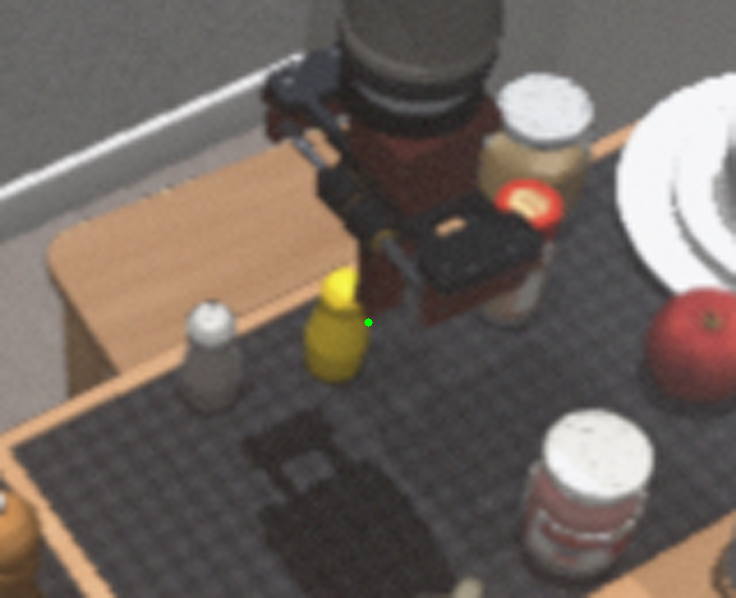

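The projected TCP (green, (368,322)) lies well below the fingertips at about (385,310). The fingers stand about 28 mm higher than the pose reading says. I'll quantify that.

Run:
```python
from h import *
d=np.load('pics/s3.npy');P=cloud('scene',d)
m=(abs(P[...,0]-.44)<.03)&(abs(P[...,1]+.13)<.03)&(P[...,2]>.15)&(P[...,2]<.26);print(np.sort(P[m][:,2])[:12].round(4))
m=(abs(P[...,0]-.44)<.1)&(abs(P[...,1]+.13)<.05)&(P[...,2]>.27)&(P[...,2]<.32);print(np.sort(P[m][:,2])[:12].round(4))
```

```text
[0.2035 0.2045 0.2046 0.2055 0.2055 0.206  0.2068 0.2077 0.2077 0.2078
 0.2082 0.2084]
[0.2779 0.28   0.2808 0.2813 0.2816 0.2818 0.2826 0.2826 0.2834 0.2835
 0.2844 0.2845]
```

move_arm:
  series:
    - [0,0,-0.025,0,0,0]
    - [0,0,-0.05,0,0,0]
    - [0,0,-0.075,0,0,0]
    - [0,0,-0.1,0,0,0]
    - [0,0,-0.11,0,0,0]
    - [0.035,0,-0.11,0,0,0]
    - [0.07,0,-0.11,0,0,0]
    - [0.11,0.002,-0.11,0,0,0]
    - [0.15,0.003,-0.11,0,0,0]
    - [0.19,0.004,-0.11,0,0,0]
    - [0.225,0.005,-0.11,0,0,0]
    - [0.25,0.005,-0.11,0,0,0]
  grip: 1

```text
t: 7.3
eef_pos: [0.4551, 0.1236, 0.293]
eef_rot: [180.0, -0.1, 87.7]
ft_force: [1.3, 0.7, 0.3]
finger_gap: 0.875
grasp_force: 0.0
```

move_arm:
  series:
    - [0,0,0.01,0,0,0]
    - [0,0,0.04,0,0,0]
    - [0,0,0.07,0,0,0]
    - [-0.001,0,0.1,0,0,0]
    - [-0.001,0,0.13,0,0,0]
    - [-0.001,0,0.15,0,0,0]
    - [-0.001,0,0.165,0,0,0]
    - [-0.001,0,0.178,0,0,0]
    - [-0.001,0,0.188,0,0,0]
    - [-0.001,0,0.188,0,0,0]
    - [-0.001,0,0.188,0,0,0]

```text
t: 8.22
eef_pos: [0.4555, 0.1182, 0.1049]
eef_rot: [-179.9, 0.0, 87.5]
ft_force: [0.1, -0.2, -0.1]
finger_gap: 0.998
grasp_force: 0.0
```

move_arm:
  series:
    - [0,0,0,0,0,0]
    - [0,0,0,0,0,0]
    - [0,0,0,0,0,0]
    - [0,0,0,0,0,0]
    - [0,0,0,0,0,0]
    - [0,0,0,0,0,0]
    - [0,0,0,0,0,0]
    - [0,0,0,0,0,0]
    - [0,0,0,0,0,0]
    - [0,0,0,0,0,0]
  grip: 0
  grip_force: 20

```text
t: 9.05
eef_pos: [0.4561, 0.1183, 0.1054]
eef_rot: [180.0, -0.0, 87.5]
ft_force: [-1.1, -0.8, 3.4]
finger_gap: 0.541
grasp_force: 20.0
```

The gap is 48 mm, so this is a true grip on the head.

move_arm:
  series:
    - [0,0,-0.01,0,0,0]
    - [0,0,-0.02,0,0,0]
    - [0,0,-0.035,0,0,0]
    - [0,0,-0.045,0,0,0]
    - [0,0,-0.05,0,0,0]
    - [0,0,-0.05,0,0,0]

```text
t: 9.55
eef_pos: [0.4569, 0.1184, 0.1567]
eef_rot: [179.8, -0.0, 87.5]
ft_force: [0.5, -0.3, -2.6]
finger_gap: 0.542
grasp_force: 20.0
```

move_arm:
  series:
    - [-0.01,0,0,0,0,0]
    - [-0.03,0,0,0,0,0]
    - [-0.055,-0.001,0,0,0,0]
    - [-0.085,-0.001,0,0,0,0]
    - [-0.115,-0.002,0,0,0,0]
    - [-0.145,-0.002,0,0,0,0]
    - [-0.175,-0.003,0,0,0,0]
    - [-0.205,-0.004,0,0,0,0]
    - [-0.23,-0.004,0,0,0,0]
    - [-0.245,-0.005,0,0,0,0]
    - [-0.248,-0.005,0,0,0,0]
    - [-0.248,-0.005,0,0,0,0]

```text
t: 10.55
eef_pos: [0.4391, -0.1304, 0.1546]
eef_rot: [-179.9, -0.0, 87.3]
ft_force: [1.0, 0.3, -2.7]
finger_gap: 0.546
grasp_force: 20.0
```

move_arm:
  series:
    - [0,0,0.01,0,0,0]
    - [0,0,0.025,0,0,0]
    - [0,0,0.035,0,0,0]
    - [0,0,0.042,0,0,0]
    - [0,0,0.046,0,0,0]
    - [0,0,0.048,0,0,0]
    - [0,0,0.05,0,0,0]
    - [0,0,0.05,0,0,0]
    - [0,0,0.05,0,0,0]

```text
t: 11.3
eef_pos: [0.4405, -0.1293, 0.1056]
eef_rot: [180.0, 0.0, 87.5]
ft_force: [-0.5, -0.5, -1.7]
finger_gap: 0.541
grasp_force: 20.0
```

move_arm:
  series:
    - [0,0,0.001,0,0,0]
    - [0,0,0.001,0,0,0]
    - [0,0,0.002,0,0,0]
    - [0,0,0.002,0,0,0]

```text
t: 11.63
eef_pos: [0.442, -0.1295, 0.105]
eef_rot: [179.8, 0.1, 87.5]
ft_force: [-0.8, 0.3, 10.6]
finger_gap: 0.542
grasp_force: 20.0
```

move_arm:
  series:
    - [0,0,-0.001,0,0,0]
    - [0,0,-0.001,0,0,0]

```text
t: 11.8
eef_pos: [0.4408, -0.1295, 0.105]
eef_rot: [179.9, 0.0, 87.5]
ft_force: [-0.3, 0.9, 4.6]
finger_gap: 0.543
grasp_force: 20.0
```

move_arm:
  series:
    - [0,0,0,0,0,0]
    - [0,0,0,0,0,0]
    - [0,0,0,0,0,0]
    - [0,0,0,0,0,0]
    - [0,0,0,0,0,0]
    - [0,0,0,0,0,0]
    - [0,0,-0.02,0,0,0]
    - [0,0,-0.05,0,0,0]
    - [0,0,-0.09,0,0,0]
    - [0,0,-0.13,0,0,0]
    - [0,0,-0.15,0,0,0]
    - [0,0,-0.15,0,0,0]
  grip: 1

```text
t: 12.8
eef_pos: [0.443, -0.1297, 0.2591]
eef_rot: [179.5, 0.2, 87.5]
ft_force: [-0.4, -0.1, 0.6]
finger_gap: 1.0
grasp_force: 0.0
```

move_arm:
  series:
    - [0.02,0.001,0,0,0,0]
    - [0.05,0.003,0,0,0,0]
    - [0.085,0.005,0,0,0,0]
    - [0.12,0.007,0,0,0,0]
    - [0.155,0.009,0,0,0,0]
    - [0.19,0.011,0.03,0,0,0]
    - [0.22,0.013,0.06,0,0,0]
    - [0.245,0.015,0.09,0,0,0]
    - [0.26,0.016,0.12,0,0,0]
    - [0.27,0.016,0.15,0,0,0]
    - [0.27,0.016,0.174,0,0,0]
    - [0.27,0.016,0.174,0,0,0]
  grip: 0

```text
t: 13.8
eef_pos: [0.4638, 0.1392, 0.0754]
eef_rot: [-179.5, 0.1, 87.6]
ft_force: [-1.2, -0.4, 0.3]
finger_gap: 0.123
grasp_force: 0.0
```

Run:
```python
from h import *
a,d=snap('scene','s4')
s=env.read_state();print(s['eef_pos'],s['eef_rot'],s['finger_gap'],s['ft_force'])
P=cloud('scene',d)
for c,lo,hi in(((.44,-.13),.012,.05),((.44,-.13),.13,.16),((.56,-.097),.074,.095)):
    m=(abs(P[...,0]-c[0])<.045)&(abs(P[...,1]-c[1])<.045)&(P[...,2]>lo)&(P[...,2]<hi);q=P[m]
    print(lo,len(q),np.percentile(q,[2,50,98],axis=0).round(3).tolist())
```

```text
[0.46533833 0.13926966 0.07777989] [-1.79643990e+02  7.84574892e-02  8.75678808e+01] 0.08404595205827188 [-0.20566599 -0.83674685  0.25025852]
0.012 164 [[0.41, -0.145, 0.013], [0.419, -0.11, 0.032], [0.453, -0.1, 0.049]]
0.13 213 [[0.417, -0.145, 0.132], [0.43, -0.118, 0.15], [0.457, -0.103, 0.16]]
0.074 92 [[0.545, -0.111, 0.076], [0.558, -0.094, 0.086], [0.574, -0.081, 0.092]]
```

move_arm:
  series:
    - [0.01,0,0,0,0,0]
    - [0.018,0,0,0,0,0]
    - [0.024,0,0,0,0,0]
    - [0.028,0,0,0,0,0]
    - [0.032,0,0,0,0,0]
    - [0.036,0,0,0,0,0]
    - [0.036,0,0,0,0,0]

```text
t: 14.43
eef_pos: [0.4699, 0.1756, 0.0807]
eef_rot: [180.0, 0.0, 87.5]
ft_force: [-0.4, -3.7, 2.5]
finger_gap: 0.007
grasp_force: 1.6
```

move_arm:
  series:
    - [0.003,0,0,0,0,0]
    - [0.006,0,0,0,0,0]
    - [0.008,0,0,0,0,0]
    - [0.01,0,0,0,0,0]
    - [0.01,0,0,0,0,0]

```text
t: 14.85
eef_pos: [0.4702, 0.1843, 0.0802]
eef_rot: [-180.0, 0.1, 87.4]
ft_force: [0.9, -5.9, 4.4]
finger_gap: 0.007
grasp_force: 3.0
```

move_arm:
  series:
    - [0.001,0,0,0,0,0]
    - [0.002,0,0,0,0,0]
    - [0.003,0,0,0,0,0]
    - [0.003,0,0,0,0,0]

```text
t: 15.18
eef_pos: [0.4701, 0.1842, 0.0801]
eef_rot: [-179.9, 0.4, 87.3]
ft_force: [-2.0, -14.1, 10.5]
finger_gap: 0.008
grasp_force: 7.0
```

At the stop: the force rose with no further travel. Backing off now.

move_arm:
  series:
    - [-0.035,0,0,0,0,0]
    - [-0.075,0,0,0,0,0]
    - [-0.11,0,0,0,0,0]
    - [-0.135,0,0,0,0,0]
    - [-0.15,0,-0.03,0,0,0]
    - [-0.15,0,-0.07,0,0,0]
    - [-0.15,0,-0.11,0,0,0]
    - [-0.15,0,-0.15,0,0,0]
    - [-0.15,0,-0.19,0,0,0]
    - [-0.15,0,-0.19,0,0,0]
    - [-0.15,0,-0.19,0,0,0]
    - [-0.15,0,-0.19,0,0,0]

```text
t: 16.18
eef_pos: [0.4631, 0.0389, 0.2696]
eef_rot: [-180.0, 0.0, 87.5]
ft_force: [-0.4, -0.7, 0.3]
finger_gap: 0.005
grasp_force: 0.0
```

Run:
```python
from h import *
a,d=snap('scene','s5');b,e=snap('top','t5')
s=env.read_state();print(s['eef_pos'],s['eef_rot'],s['finger_gap'],s['ft_force'])
for n,D in(('top',e),('scene',d)):
  P=cloud(n,D)
  Q=P[(P[...,2]>.146)&(P[...,2]<.162)&(P[...,0]>.36)&(P[...,0]<.58)&(P[...,1]>.05)&(P[...,1]<.4)]
  for lo in np.arange(.05,.22,.01):
    q=Q[(Q[:,1]>=lo)&(Q[:,1]<lo+.01)]
    if len(q):print(n,round(lo,2),len(q),q[:,:2].min(0).round(3),q[:,:2].max(0).round(3))
A=np.vstack([cv2.resize(a[150:270,210:380,::-1],(567,400)),])
B=cv2.resize(b[160:240,210:400,::-1],(567,239))
cv2.imwrite('pics/c5.png',np.vstack([A[:360],B]))
```

```text
[0.4625002  0.03879332 0.26868041] [-1.79844290e+02 -7.53535009e-03  8.75026727e+01] 0.008571631508400845 [ 0.05694685  0.76499594 -0.3175279 ]
top 0.09 88 [0.389 0.092] [0.491 0.1  ]
top 0.1 87 [0.389 0.1  ] [0.497 0.11 ]
top 0.11 4 [0.492 0.112] [0.524 0.118]
top 0.12 2 [0.444 0.125] [0.453 0.125]
top 0.18 11 [0.547 0.182] [0.556 0.188]
top 0.19 35 [0.38 0.19] [0.56 0.2 ]
top 0.2 57 [0.38 0.2 ] [0.56 0.21]
top 0.21 199 [0.382 0.21 ] [0.559 0.22 ]
scene 0.08 4 [0.524 0.089] [0.54 0.09]
scene 0.09 140 [0.391 0.09 ] [0.542 0.1  ]
scene 0.1 135 [0.391 0.1  ] [0.544 0.109]
scene 0.11 4 [0.417 0.113] [0.499 0.117]
scene 0.12 2 [0.413 0.122] [0.468 0.125]
scene 0.18 15 [0.549 0.183] [0.561 0.189]
scene 0.19 43 [0.381 0.19 ] [0.561 0.2  ]
scene 0.2 58 [0.382 0.2  ] [0.561 0.21 ]
scene 0.21 213 [0.382 0.21 ] [0.563 0.22 ]
```

View pics/c5.png

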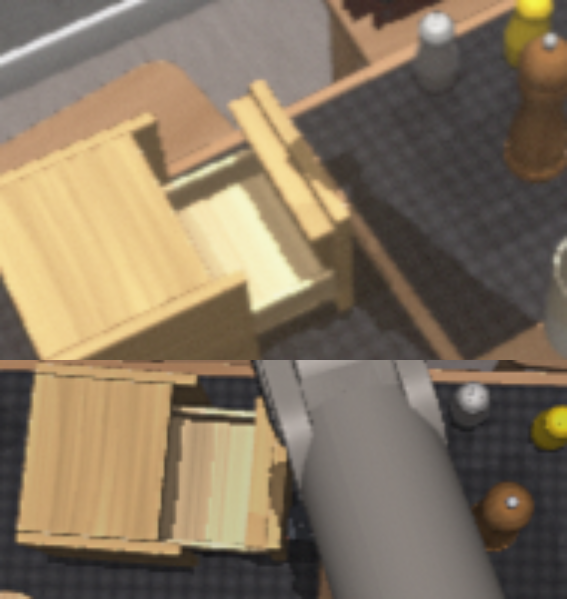

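The drawer is out: its front face is at y≈0.091 and the tray is visible around (255,255) in the upper view. The mill stands upright at its new place, head at (545,65). Next, the shaker.

move_arm:
  series:
    - [-0.02,0.015,0,0,0,0]
    - [-0.045,0.035,0,0,0,0]
    - [-0.07,0.055,0,0,0,0]
    - [-0.095,0.075,0,0,0,0]
    - [-0.115,0.092,0,0,0,0]
    - [-0.131,0.103,0.02,0,0,0]
    - [-0.131,0.103,0.05,0,0,0]
    - [-0.131,0.103,0.08,0,0,0]
    - [-0.131,0.103,0.11,0,0,0]
    - [-0.131,0.103,0.13,0,0,0]
    - [-0.131,0.103,0.135,0,0,0]
    - [-0.131,0.103,0.135,0,0,0]
  grip: 1

```text
t: 17.28
eef_pos: [0.5587, -0.096, 0.1326]
eef_rot: [-179.7, -0.1, 87.5]
ft_force: [-0.1, 0.5, -0.0]
finger_gap: 0.872
grasp_force: 0.0
```

Run:
```python
from h import *
a,d=snap('scene','s6')
s=env.read_state();print(s['eef_pos'],s['eef_rot'],s['finger_gap'],s['ft_force'])
P=cloud('scene',d);x,y,_=s['eef_pos']
m=(abs(P[...,0]-x)<.07)&(abs(P[...,1]-y)<.04)&(P[...,2]>.1)&(P[...,2]<.2);q=P[m]
for lo in np.arange(.1,.2,.01):
  r=q[(q[:,2]>=lo)&(q[:,2]<lo+.01)]
  if len(r):print(round(lo,2),len(r),r.min(0).round(3),r.max(0).round(3))
cv2.imwrite('pics/c6.png',cv2.resize(a[110:200,290:410,::-1],(720,540)))
```

```text
[ 0.56010321 -0.09606285  0.13442462] [-1.79875042e+02 -5.41726925e-02  8.75191135e+01] 0.9204633222086586 [0.14956208 0.22400921 0.81915281]
0.15 22 [ 0.511 -0.109  0.152] [ 0.602 -0.082  0.16 ]
0.16 38 [ 0.511 -0.109  0.16 ] [ 0.603 -0.081  0.17 ]
0.17 31 [ 0.51  -0.106  0.171] [ 0.603 -0.081  0.179]
0.18 35 [ 0.509 -0.104  0.18 ] [ 0.604 -0.082  0.19 ]
0.19 15 [ 0.508 -0.106  0.192] [ 0.609 -0.081  0.199]
```

View pics/c6.png

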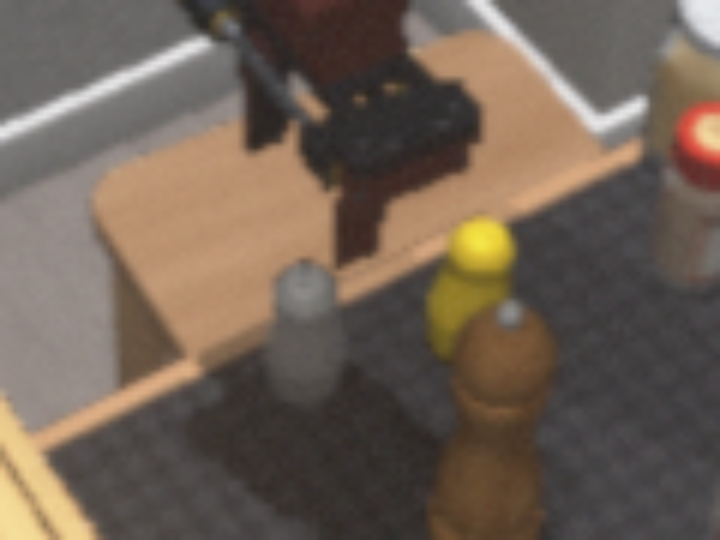

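The open fingers straddle the shaker, whose cap is at (305,285), with tips at about z 0.152, which confirms the 28 mm offset. Descending.

move_arm:
  series:
    - [0,0,0.02,0,0,0]
    - [0,0,0.04,0,0,0]
    - [0,0,0.06,0,0,0]
    - [0,0,0.08,0,0,0]
    - [0,0,0.095,0,0,0]
    - [0,0,0.105,0,0,0]
    - [0,0,0.11,0,0,0]
    - [0,0,0.11,0,0,0]
    - [0,0,0.11,0,0,0]

```text
t: 18.08
eef_pos: [0.5615, -0.0966, 0.0262]
eef_rot: [179.9, 0.0, 87.5]
ft_force: [0.4, 0.1, -0.2]
finger_gap: 0.999
grasp_force: 0.0
```

move_arm:
  series:
    - [0,0,0,0,0,0]
    - [0,0,0,0,0,0]
    - [0,0,0,0,0,0]
    - [0,0,0,0,0,0]
    - [0,0,0,0,0,0]
    - [0,0,0,0,0,0]
    - [0,0,0,0,0,0]
    - [0,0,0,0,0,0]
    - [0,0,0,0,0,0]
    - [0,0,0,0,0,0]
    - [0,0,0,0,0,0]
  grip: 0
  grip_force: 12

```text
t: 19.0
eef_pos: [0.5609, -0.0966, 0.0253]
eef_rot: [180.0, -0.0, 87.5]
ft_force: [0.5, 1.2, 0.7]
finger_gap: 0.429
grasp_force: 11.8
```

move_arm:
  series:
    - [0,0,-0.01,0,0,0]
    - [0,0,-0.025,0,0,0]
    - [0,0,-0.05,0,0,0]
    - [0,0,-0.08,0,0,0]
    - [0,0,-0.11,0,0,0]
    - [0,0,-0.14,0,0,0]
    - [0,0,-0.165,0,0,0]
    - [0,0,-0.185,0,0,0]
    - [0,0,-0.195,0,0,0]
    - [0,0,-0.195,0,0,0]

```text
t: 19.83
eef_pos: [0.5617, -0.0965, 0.2228]
eef_rot: [179.8, 0.0, 87.5]
ft_force: [0.8, -0.5, -1.0]
finger_gap: 0.423
grasp_force: 11.7
```

move_arm:
  series:
    - [0.015,-0.006,0,0,0,0]
    - [0.04,-0.016,0,0,0,0]
    - [0.07,-0.028,0,0,0,0]
    - [0.1,-0.04,0,0,0,0]
    - [0.13,-0.052,0,0,0,0]
    - [0.16,-0.064,0,0,0,0]
    - [0.19,-0.076,0,0,0,0]
    - [0.215,-0.086,0,0,0,0]
    - [0.24,-0.096,0,0,0,0]
    - [0.253,-0.101,0,0,0,0]
    - [0.26,-0.1035,0,0,0,0]
    - [0.26,-0.1035,0,0,0,0]

```text
t: 20.83
eef_pos: [0.4667, 0.1695, 0.2191]
eef_rot: [-179.9, 0.0, 87.7]
ft_force: [0.0, -0.4, -1.0]
finger_gap: 0.426
grasp_force: 11.7
```

Run:
```python
from h import *
a,d=snap('scene','s7')
s=env.read_state();print(s['eef_pos'],s['eef_rot'],s['finger_gap'],s['grasp_force'],s['ft_force'])
P=cloud('scene',d);x,y,_=s['eef_pos']
m=(abs(P[...,0]-x)<.05)&(abs(P[...,1]-y)<.035)&(P[...,2]>.165)&(P[...,2]<.3);q=P[m]
for lo in np.arange(.16,.3,.01):
  r=q[(q[:,2]>=lo)&(q[:,2]<lo+.01)]
  if len(r):print(round(lo,2),len(r),r.min(0).round(3),r.max(0).round(3))
cv2.imwrite('pics/c7.png',cv2.resize(a[110:290,190:390,::-1],(667,600)))
```

```text
[0.46758335 0.1678151  0.21920498] [-1.79890567e+02  4.65465908e-02  8.75771096e+01] 0.42741835091298785 11.724793775865692 [ 0.44014435 -0.96446046 -0.68044325]
0.19 8 [0.45  0.155 0.197] [0.461 0.182 0.199]
0.2 23 [0.448 0.154 0.2  ] [0.467 0.186 0.21 ]
0.21 27 [0.447 0.154 0.21 ] [0.465 0.186 0.22 ]
0.22 31 [0.446 0.154 0.22 ] [0.472 0.187 0.23 ]
0.23 10 [0.445 0.162 0.231] [0.472 0.187 0.239]
0.24 10 [0.441 0.179 0.242] [0.473 0.185 0.249]
0.25 2 [0.466 0.182 0.252] [0.468 0.183 0.253]
0.29 2 [0.489 0.18  0.291] [0.492 0.18  0.296]
```

View pics/c7.png

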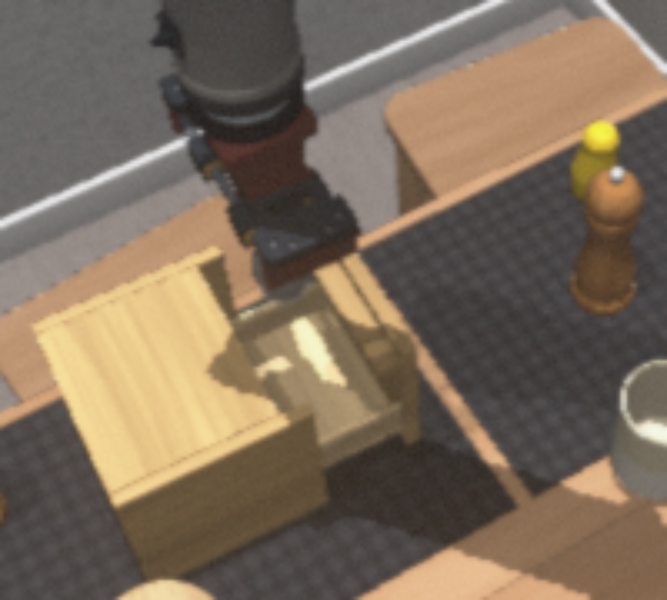

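The shaker hangs upright over the open drawer (between the fingers at about (285,285)) and the drawer is still fully out. Lowering.

move_arm:
  series:
    - [0,0,0.01,0,0,0]
    - [0,0,0.03,0,0,0]
    - [0,0,0.05,0,0,0]
    - [0,0,0.07,0,0,0]
    - [0,0,0.09,0,0,0]
    - [0,0,0.11,0,0,0]
    - [0,0,0.125,0,0,0]
    - [0,0,0.138,0,0,0]
    - [0,0,0.148,0,0,0]
    - [0,0,0.154,0,0,0]
    - [0,0,0.157,0,0,0]
    - [0,0,0.157,0,0,0]

```text
t: 21.88
eef_pos: [0.4687, 0.1675, 0.0629]
eef_rot: [-180.0, 0.0, 87.5]
ft_force: [-0.6, 0.2, -0.5]
finger_gap: 0.423
grasp_force: 11.7
```

move_arm:
  series:
    - [0,0,0.001,0,0,0]
    - [0,0,0.002,0,0,0]
    - [0,0,0.002,0,0,0]

```text
t: 22.13
eef_pos: [0.4691, 0.1678, 0.0617]
eef_rot: [179.9, -0.0, 87.5]
ft_force: [-0.1, -0.1, -1.2]
finger_gap: 0.426
grasp_force: 11.7
```

move_arm:
  series:
    - [0,0,0.001,0,0,0]
    - [0,0,0.002,0,0,0]
    - [0,0,0.003,0,0,0]
    - [0,0,0.003,0,0,0]

```text
t: 22.47
eef_pos: [0.4694, 0.1682, 0.059]
eef_rot: [179.9, -0.0, 87.5]
ft_force: [-0.4, -0.5, 5.7]
finger_gap: 0.427
grasp_force: 12.1
```

move_arm:
  series:
    - [0,0,-0.001,0,0,0]
    - [0,0,-0.001,0,0,0]
    - [0,0,-0.001,0,0,0]
    - [0,0,-0.001,0,0,0]
    - [0,0,-0.001,0,0,0]
    - [0,0,-0.001,0,0,0]
  grip: 0.75

```text
t: 22.97
eef_pos: [0.4686, 0.1676, 0.0592]
eef_rot: [-180.0, 0.0, 87.5]
ft_force: [0.5, -0.2, -0.3]
finger_gap: 0.746
grasp_force: 0.0
```

move_arm:
  series:
    - [0,0,-0.01,0,0,0]
    - [0,0,-0.02,0,0,0]
    - [0,0,-0.04,0,0,0]
    - [0,0,-0.06,0,0,0]
    - [0,0,-0.085,0,0,0]
    - [0,0,-0.115,0,0,0]
    - [0,0,-0.145,0,0,0]
    - [0,0,-0.175,0,0,0]
    - [0,0,-0.2,0,0,0]
    - [0,0,-0.2,0,0,0]

```text
t: 23.8
eef_pos: [0.471, 0.1697, 0.2654]
eef_rot: [179.5, -0.2, 87.5]
ft_force: [1.2, 1.1, 0.0]
finger_gap: 0.75
grasp_force: 0.0
```

move_arm:
  series:
    - [-0.02,0,0,0,0,0]
    - [-0.045,0,0,0,0,0]
    - [-0.075,0,0,0,0,0]
    - [-0.105,0,0,0,0,0]
    - [-0.125,0,0,0,0,0]
    - [-0.13,-0.001,0,0,0,0]
    - [-0.13,-0.001,0,0,0,0]
  grip: 0

```text
t: 24.38
eef_pos: [0.4617, 0.0367, 0.2595]
eef_rot: [180.0, 0.0, 87.3]
ft_force: [-0.5, 0.3, -1.2]
finger_gap: 0.258
grasp_force: 0.0
```

Run:
```python
from h import *
a,d=snap('scene','s8');b,e=snap('top','t8')
s=env.read_state();print(s['t'],s['eef_pos'],s['eef_rot'],s['finger_gap'],s['ft_force'])
for n,D in(('scene',d),('top',e)):
  P=cloud(n,D);m=(abs(P[...,0]-.469)<.06)&(P[...,1]>.125)&(P[...,1]<.208)&(P[...,2]>.06)&(P[...,2]<.15);q=P[m]
  for lo in np.arange(.06,.15,.01):
    r=q[(q[:,2]>=lo)&(q[:,2]<lo+.01)]
    if len(r):print(n,round(lo,2),len(r),r.min(0).round(3),r.max(0).round(3))
cv2.imwrite('pics/c8.png',cv2.resize(a[110:290,190:390,::-1],(667,600)))
```

```text
24.4833 [0.46191063 0.03923563 0.25958762] [ 1.79969346e+02 -3.12394806e-02  8.75458598e+01] 0.1634801364879174 [-0.43339679  1.1859139  -0.75032969]
scene 0.06 32 [0.449 0.147 0.06 ] [0.478 0.187 0.07 ]
scene 0.07 40 [0.45  0.146 0.071] [0.48  0.185 0.08 ]
scene 0.08 34 [0.452 0.147 0.08 ] [0.473 0.184 0.09 ]
scene 0.09 27 [0.453 0.152 0.09 ] [0.472 0.184 0.1  ]
scene 0.1 23 [0.452 0.154 0.1  ] [0.474 0.183 0.11 ]
scene 0.11 55 [0.454 0.152 0.111] [0.483 0.182 0.12 ]
scene 0.12 54 [0.454 0.154 0.12 ] [0.481 0.181 0.127]
scene 0.13 15 [0.413 0.125 0.134] [0.496 0.129 0.14 ]
scene 0.14 26 [0.409 0.125 0.14 ] [0.495 0.129 0.145]
top 0.06 10 [0.447 0.144 0.06 ] [0.473 0.168 0.068]
top 0.07 24 [0.449 0.146 0.07 ] [0.487 0.184 0.079]
top 0.08 18 [0.451 0.146 0.08 ] [0.48  0.182 0.09 ]
top 0.09 10 [0.453 0.148 0.09 ] [0.474 0.172 0.1  ]
top 0.1 7 [0.452 0.15  0.102] [0.476 0.168 0.11 ]
top 0.11 51 [0.453 0.152 0.11 ] [0.484 0.183 0.12 ]
top 0.12 47 [0.455 0.154 0.12 ] [0.48  0.178 0.128]
top 0.13 6 [0.415 0.125 0.137] [0.463 0.128 0.139]
top 0.14 17 [0.409 0.125 0.14 ] [0.525 0.208 0.148]
```

View pics/c8.png

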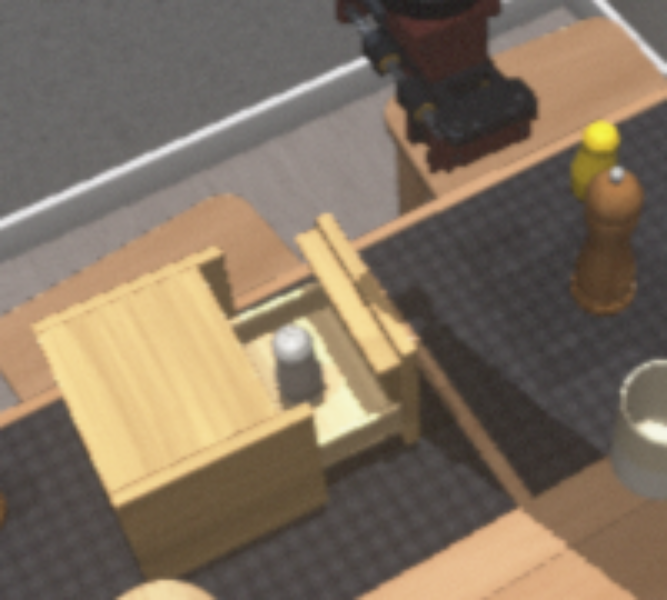

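The shaker stands upright in the drawer (cap at (292,345), top at z≈0.125). Lowering before the front, then pushing.

move_arm:
  series:
    - [0,0.003,0.03,0,0,0]
    - [0,0.003,0.06,0,0,0]
    - [0,0.003,0.09,0,0,0]
    - [0,0.003,0.12,0,0,0]
    - [0,0.003,0.15,0,0,0]
    - [0,0.003,0.17,0,0,0]
    - [0,0.003,0.18,0,0,0]
    - [0,0.003,0.18,0,0,0]
    - [0,0.003,0.18,0,0,0]

```text
t: 25.23
eef_pos: [0.4653, 0.0391, 0.0797]
eef_rot: [180.0, -0.0, 87.6]
ft_force: [0.4, 0.3, 0.1]
finger_gap: 0.005
grasp_force: 0.0
```

move_arm:
  series:
    - [0.006,0,0,0,0,0]
    - [0.014,0,0,0,0,0]
    - [0.022,0,0,0,0,0]
    - [0.03,0,0,0,0,0]
    - [0.034,0,0,0,0,0]
    - [0.038,0,0,0,0,0]
    - [0.042,0,0,0,0,0]
    - [0.046,0,0,0,0,0]
    - [0.05,0,0,0,0,0]
    - [0.054,0,0,0,0,0]

```text
t: 26.07
eef_pos: [0.4674, 0.0912, 0.0792]
eef_rot: [-180.0, 0.1, 87.4]
ft_force: [-0.1, -3.4, 2.4]
finger_gap: 0.003
grasp_force: 1.6
```

move_arm:
  series:
    - [0.004,0,0,0,0,0]
    - [0.008,0,0,0,0,0]
    - [0.012,0,0,0,0,0]
    - [0.016,0,0,0,0,0]
    - [0.02,0,0,0,0,0]
    - [0.024,0,0,0,0,0]
    - [0.028,0,0,0,0,0]
    - [0.032,0,0,0,0,0]
    - [0.036,0,0,0,0,0]
    - [0.04,0,0,0,0,0]
    - [0.044,0,0,0,0,0]
    - [0.048,0,0,0,0,0]

```text
t: 27.07
eef_pos: [0.4696, 0.1399, 0.0793]
eef_rot: [180.0, 0.0, 87.5]
ft_force: [2.8, -3.7, 0.2]
finger_gap: 0.009
grasp_force: 1.8
```

move_arm:
  series:
    - [0.004,0,0,0,0,0]
    - [0.008,0,0,0,0,0]
    - [0.012,0,0,0,0,0]
    - [0.016,0,0,0,0,0]
    - [0.02,0,0,0,0,0]
    - [0.024,0,0,0,0,0]
    - [0.028,0,0,0,0,0]
    - [0.032,0,0,0,0,0]
    - [0.035,0,0,0,0,0]
    - [0.038,0,0,0,0,0]
    - [0.041,0,0,0,0,0]
    - [0.043,0,0,0,0,0]

```text
t: 28.07
eef_pos: [0.4713, 0.183, 0.0793]
eef_rot: [180.0, -0.0, 87.5]
ft_force: [1.1, -5.2, 0.2]
finger_gap: 0.004
grasp_force: 1.9
```

move_arm:
  series:
    - [0.001,0,0,0,0,0]
    - [0.002,0,0,0,0,0]
    - [0.003,0,0,0,0,0]
    - [0.004,0,0,0,0,0]
    - [0.004,0,0,0,0,0]

```text
t: 28.48
eef_pos: [0.4713, 0.1842, 0.0793]
eef_rot: [-179.9, 0.2, 87.4]
ft_force: [-0.6, -11.3, 7.4]
finger_gap: 0.007
grasp_force: 5.1
```

At the stop, same place as before (y 0.1842, 11 N). Letting go slowly, then retreating.

move_arm:
  series:
    - [-0.004,0,0,0,0,0]
    - [-0.01,0,0,0,0,0]
    - [-0.018,0,0,0,0,0]
    - [-0.03,0,0,0,0,0]
    - [-0.05,0,0,0,0,0]
    - [-0.08,0,0,0,0,0]
    - [-0.11,0,0,0,0,0]
    - [-0.14,0,-0.02,0,0,0]
    - [-0.15,0,-0.06,0,0,0]
    - [-0.15,0,-0.1,0,0,0]
    - [-0.15,0,-0.14,0,0,0]
    - [-0.15,0,-0.15,0,0,0]

```text
t: 29.48
eef_pos: [0.4675, 0.0373, 0.2348]
eef_rot: [179.5, -0.0, 87.5]
ft_force: [-0.3, 0.8, 0.6]
finger_gap: 0.006
grasp_force: 0.0
```

Run:
```python
from h import *
a,d=snap('scene','s9')
for i in range(3): env.grab_frame('top')
s=env.read_state();print(s['t'],s['eef_pos'],s['ft_force'],abs(s['qvel']).max())
P=cloud('scene',d)
Q=P[(P[...,2]>.146)&(P[...,2]<.162)&(P[...,0]>.36)&(P[...,0]<.58)&(P[...,1]>.05)&(P[...,1]<.4)]
print('front band min y mid',np.sort(Q[(Q[:,0]>.42)&(Q[:,0]<.52)][:,1])[:5])
r=cv2.minAreaRect(Q[:,:2].astype(np.float32)*1000); print(r)
m=(abs(P[...,0]-.44)<.045)&(abs(P[...,1]+.13)<.045)&(P[...,2]>.13)&(P[...,2]<.16);print(np.percentile(P[m],[2,98],axis=0))
```

```text
29.6833 [0.46420919 0.03627673 0.22842478] [ 0.25571497 -0.42112988 -1.6911229 ] 1.4826081505472637
front band min y mid [0.18500402 0.18506845 0.18551843 0.1856524  0.18576941]
((475.7344970703125, 265.9683532714844), (160.15087890625, 184.6730194091797), 87.29828643798828)
[[ 0.41666051 -0.14552071  0.13313446]
 [ 0.45701962 -0.10388516  0.15907307]]
```

The drawer is closed flush: the band's front edge is at y 0.185, the same box outline as at the start. The mill is upright and the arm is clear.

```bash
python3 -c "
from workcell import env
print(env.hand_in())"
```

```text
the job is handed in; nothing more can be done
None
```

I handed the job in with the drawer closed flush, the salt shaker standing upright inside when it was shut, and the pepper mill standing clear at about (0.44, −0.13); the first mill grip slipped without harm, and `hand_in()` returned no verdict.

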